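# Gauge the reamed bushing of a horn bracket

### The arm

A 6-joint arm with a two-finger parallel gripper is mounted at the origin on the work surface. World frame = base frame: x ahead of the robot, y to its left, z up, the work surface at z = 0. Lengths are in m, angles in rad, forces in N, time in s.
With the tool pointing down it reaches from about 0.3 to 0.825 m from the base axis. Payload 5.4 kg.
Tool frame: the origin (TCP) lies midway between the tips of the shut fingers; the grasp point (between the pads) lies 19 mm behind it; z points along the fingers, y is the line along which they close (so a half turn about z gives the same grasp; the last joint's range is limited). The gripper opens to 92 mm and grips with 3 to 60 N. Pads are 20 mm wide; open, the fingers measure 128 mm over their backs; the gripper's body (75 mm by 189 mm) begins 69 mm behind the grasp point.
Start: joints at [-1.406, 0.158, 1.597, -0, 1.386, -0.21], TCP at [0.21, -0.535, 0.215] pointing down, gripper open.
Joint ranges: [-2.91, 2.91], [-0.94, 2.29], [0.18, 2.7], [-1.29, 4.43], [0.17, 2.64], [-3, 3]. Speed limits (rad/s): [2.57, 2.57, 3.14, 3.14, 3.14, 3.14].

### API

Orientations are given as a unit quaternion [x, y, z, w].
In Python, from station import telemetry, cams, workorder, models gives the robot as it stands.
- The arm moves only by the tool arm_command, never from a script. Its argument "steps" is text: rows parted by semicolons, each of 5 numbers parted by spaces: the closure, from 0 (fully open) to 1 (shut), then the shift along the world's x, y, z normalised to -1 to 1, where 1 is 0.075 m, then the turn about the world's z normalised to -1 to 1, where 1 is 5 degrees. In form: hand dx dy dz twist; .... A call has 1 to 10 rows; each row shifts and turns the commanded pose from where the row before left it; what a row does not reach is not made up. A row lasts 1/12 s, in which the tool goes at most 41.7 mm and 7.16 degrees, less where a joint would pass 70% of its speed; a pose out of reach is approached as far as the arm can. A call with a number of a shift or a turn outside -1 to 1 is refused whole. A call with a gripper value outside its range is refused whole. The fingers move at their own pace and stop on an object; the grip force is fixed at half the most. Time passes only in rows, so rows that do not move let the fingers close. It gives the time, the measured TCP pose, the force, the opening and the grip force at its end, in the units of the state.
- telemetry.observe(): the state, without advancing time (a new reading comes with each control period).
- cams.get_image(name): name is "scene" or "top"; returns a dict with "image" (400x640x3 uint8, blue, green, red), "vertical_fov" (degrees; the focal length in pixels is half the picture's height over the tangent of half this angle, whatever the lens; pixels are square), "cx", "cy" (the principal point, pixels), "k1" (the pictures are not rectified: a ray, as slopes to the right and down, at radius r is drawn at 1 + k1 r^2 times it, then the intrinsics apply), "origin" and "orientation" of the camera in the world. Camera axes: x right, y down, z forward; pixel columns grow to the right and rows downward; lengths in m; the calibration is good to about 2 mm. A picture is of the moment at which its call begins. There is no depth.
- workorder.sign_off(): hands the job in; it is judged then, once.
Trained networks look in the newest picture that a camera, given by its name, has taken for a name from the list of things; names that differ only in an ending like _2 or _b are one class to them, and where a whole thing is asked for, a point or a joint stands for the part that bears it (a point fixed in the world has none). Each returns a list of dicts, best first, with "conf" (0 to 1); they miss things now and then, are a little off and sometimes report something else, mostly with a low value. They report only what shows in the picture. A call takes as long as a camera call.
- models.find_in(target, camera): "xyz" ([x, y, z] in m, in the coordinates of the camera as it stood for that picture, good to about 4 mm: the middle of the surface that is visible of it).
- models.tip_of(target, camera): "xyz" ([x, y, z] in m, in the coordinates of the camera as it stood for that picture, good to about 4 mm: a listed point, or the origin of a listed thing).
The state is a dict: "clock": time; "joint_positions": joint angles; "dq": joint speeds; "joint_torque": joint torques, N m; "ee_pos": TCP position; "eef_rot": TCP orientation; "ft_force": force on the tool from outside, world axes, zero at the start; "torque": the same for the moment, N m; "gripper_width": finger opening in m; "grasp_force": force on a finger pad.
Only numpy, scipy, OpenCV 4.12 (cv2) and the standard library are available. Lean on these libraries where they do the work, as an engineer would, in place of code of your own. Each camera call takes 0.05 s, during which the arm holds its last target. There are 200 camera calls.

### The job

The swivel bushing of the horn bracket in the vice has just been reamed: check it with the double-ended plug gauge. From the bushing's flanged side, slide the long, thinner go end in until its nut is home on the flange, draw it out, then offer the short, thicker no-go end squarely to the same mouth and press it into the countersink lightly for a second to confirm that it will not enter. Feel your way and never force the gauge, then lay it back in its wooden rest and leave everything else on the bench as it is.

Things in the scene. Friction and masses are not known exactly. Their poses are not given: they have to be found in the camera images.
- gauge: double-ended plug gauge, 148 mm long, about 0.22 kg. Origin on its axis, midway along the plain round aluminium handle (diameter 18, x from -40 to +40 mm), the place to grip. +x runs along the gauge to the go end. A dark collet nut, diameter 30, 12 mm long, ends the handle at each end (40 to 52 mm from the origin); out of each nut stands a steel plug
- go_tip (a point): centre of the end face of the go plug (diameter 18, 30 mm long, nose chamfered 1.5 mm), 82 mm from the gauge's origin along its +x; axes as the gauge's
- nogo_tip (a point): centre of the end face of the no-go plug (diameter 22.5, only 14 mm long, nose chamfered 1.25 mm), 66 mm from the gauge's origin along its -x; axes as the gauge's
- vice: heavy grey drill-press vice, 260 x 136 x 58 mm, fixed. Its jaws hold a chrome horn bracket rigidly upright; the bracket's round eye, 42 mm across, holds a brass bushing, flange towards +x. Origin on the bench under the clamped foot. x is the bore's direction, level, out of the bushing's mouth; y along the jaws; z up. A stay sticks out 72 mm to the bore's +y, under 10 mm above its axis
- mouth_mid (a point): point over the middle of the jaws, 13.5 mm in front of the vice's origin and 105 mm above the bench: in the plane of the bushing's flange face and at the height of the bore's axis; axes as the vice's. The bracket was clamped by hand: the bore's axis is anywhere from 12 mm to the -y side to 12 mm to the +y side of this point, parallel to x. The jaws end 47 mm below it
- bore_mid (a point): point 26 mm behind mouth_mid (its -x), in the plane of the bore's far end; axes as the vice's. The bore is 19 mm in diameter, straight through, 26 mm long, with a 45 degree countersink 3 mm deep, 25 mm wide at the mouth. The flange is 44 mm across: the gauge's nut stops on it with the go tip 30 mm behind the mouth plane. The no-go nose stops in the countersink, 2 to 3 mm behind that plane
- rest: dark wooden gauge rest, fixed to the bench: base 120 x 60 x 10 mm with two V-notched cheeks 8 mm thick, centred 29 mm either side of the middle, that carry the gauge's handle between its nuts. Origin under its centre; x along the gauge's lie, z up. The gap between the cheeks is 50 mm long; the cheek tops stand 49 mm above the bench and the V is 34 mm wide there
- rest_axis (a point): where the middle of the gauge's axis lies when it is in the rest: 45 mm above the bench, midway between the cheeks; axes as the rest's. The nuts leave 7 mm of play either way along x
- motor_cover: bystander: round tin motor cover, diameter 112 mm, 42 mm high; origin under its centre
- crank_nut: bystander: hexagonal brass crank nut, 30 mm across, 26 mm high; origin under its centre
- glass_knob: bystander: green glass knob, diameter 38 mm, 34 mm high; origin under its centre
- old_bushing: bystander: old brass bushing, flange 35 mm, 26 mm high, standing on its flange; origin under its centre
- reamer: bystander: steel hand reamer lying along its x, 146 mm long, 18 mm thick; origin under its middle
- screwdriver: bystander: screwdriver lying along its x; origin under its middle
- oiler: bystander: copper oil can with a spout, diameter 68 mm, 120 mm high; origin under its centre

How it is judged:
By the outcome, as a careful person would: the job done as asked, in the order asked, and still so for the second after the job is handed in, with the robot touching nothing.
It also fails if it takes over 72 s, if anything falls off the work surface, if the arm or the gripper's body presses on something with over 40 N, if the wrist force passes 120 N, or if a joint passes its speed limit or range.

## Working session

There is one attempt and no reset: what is moved stays moved. The work goes in short steps, Python scripts to look and compute and a tool call to move; the robot and the scene stay as the last step left them, time stands still between calls to the robot, and variables do not carry over. Pictures are saved under pics/ and viewed, at most 10 in all, crops included, and the job is handed in when it is done.

Besides the shell and the picture viewer there is one more tool, called by a JSON object that holds its "name" and its "arguments", one argument or row to a line. arm_command: Moves the arm, as the interface text tells. Its arguments: {"type":"object","properties":{"steps":{"type":"string"}},"required":["steps"]}

```bash
ls; mkdir -p pics; cat > h.py <<'E'
import numpy as np, cv2
from scipy.spatial.transform import Rotation as R
from station import telemetry, cams, workorder, models
def cam(n):
    c=cams.get_image(n); c['R']=R.from_quat(c['orientation']).as_matrix(); c['o']=np.array(c['origin'])
    c['f']=c['image'].shape[0]/2/np.tan(np.radians(c['vertical_fov'])/2); return c
def w(c,p): return c['o']+c['R']@np.array(p)
def proj(c,P):
    q=c['R'].T@(np.array(P)-c['o']); s=q[:2]/q[2]; s=s*(1+c['k1']*(s@s)); return s*c['f']+[c['cx'],c['cy']]
def ray(c,u,v):
    d=(np.array([u,v])-[c['cx'],c['cy']])/c['f']; s=d.copy()
    for _ in range(20): s=d/(1+c['k1']*(s@s))
    return c['R']@np.array([s[0],s[1],1])
def atz(c,u,v,z):
    r=ray(c,u,v); return c['o']+r*(z-c['o'][2])/r[2]
E
python3 - <<'E'
from h import *
np.set_printoptions(precision=4,suppress=True)
for n in ['top','scene']:
    c=cam(n); cv2.imwrite(f'pics/{n}0.png',c['image']); print(n,c['o'],c['R'].tolist(),c['f'],c['k1'])
    for t in ['gauge','go_tip','nogo_tip','vice','mouth_mid','bore_mid','rest','rest_axis','oiler','motor_cover','reamer','screwdriver']:
        for r in models.tip_of(t,n)[:2]: print(t,round(r['conf'],2),w(c,r['xyz']), proj(c,w(c,r['xyz'])))
print(telemetry.observe())
E
```

```text
pics
top [ 0.4596 -0.0434  1.112 ] [[0.007817383436351709, -0.9897580042450713, 0.1425411573862878], [-0.9998621658818998, -0.005648780931200837, 0.015612191132180528], [-0.01464710736512466, -0.14264355683592833, -0.9896657405099107]] 404.3610870759843 -0.08438075746415516
gauge 0.89 [0.5315 0.1429 0.0462] [259.2964 230.0988]
go_tip 0.72 [0.5223 0.2299 0.0459] [226.7107 233.279 ]
go_tip 0.59 [ 0.5052 -0.1561  0.1036] [374.9555 239.9613]
nogo_tip 0.8 [0.5326 0.0787 0.0413] [283.6365 230.0261]
nogo_tip 0.54 [0.5216 0.2295 0.0456] [226.8786 233.5365]
vice 0.85 [ 0.5168 -0.1545 -0.0011] [370.0846 237.4114]
mouth_mid 0.88 [ 0.5336 -0.165   0.1041] [378.4374 228.5205]
mouth_mid 0.17 [0.5205 0.2317 0.0459] [226.0241 233.9597]
bore_mid 0.91 [ 0.5051 -0.155   0.1014] [374.4026 240.0354]
rest 0.6 [0.5326 0.143  0.0049] [261.8439 230.7348]
rest_axis 0.8 [0.53   0.1459 0.0424] [258.3885 230.7853]
oiler 0.68 [ 0.7108 -0.4043  0.0019] [457.9354 168.6858]
oiler 0.16 [ 0.7258 -0.2003 -0.0048] [385.4996 163.4474]
motor_cover 0.82 [ 0.7674 -0.0121  0.0014] [319.0813 148.2668]
reamer 0.74 [ 0.7269 -0.
[... 1032 characters left out ...]
16] [383.1471 213.8788]
reamer 0.57 [ 0.7291 -0.1976  0.0012] [255.2929 283.1829]
reamer 0.42 [0.5334 0.0814 0.0455] [361.7025 202.7946]
screwdriver 0.81 [ 0.672   0.3488 -0.0005] [480.9762 238.3094]
{'clock': 1.3, 'joint_positions': array([-1.4061,  0.1584,  1.597 ,  0.    ,  1.3862, -0.2101]), 'dq': array([ 0.001 , -0.0005,  0.002 , -0.001 ,  0.0002,  0.0001]), 'joint_torque': array([  0.0002, -38.5578, -32.2359,   0.0701,   0.0309,  -0.    ]), 'ee_pos': array([ 0.2105, -0.5351,  0.2146]), 'eef_rot': array([0.9825, 0.1863, 0.    , 0.    ]), 'ft_force': array([-0.585 , -0.3049,  0.4243]), 'torque': array([-0.0169, -0.0217,  0.0099]), 'grasp_force': 0.0, 'gripper_width': 0.09198969911366134}
```

View pics/top0.png

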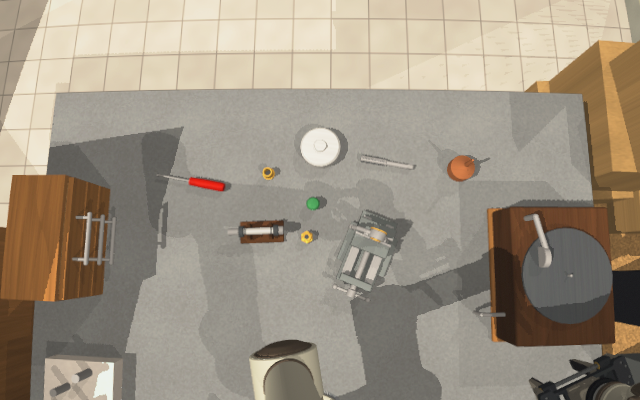

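View pics/scene0.png

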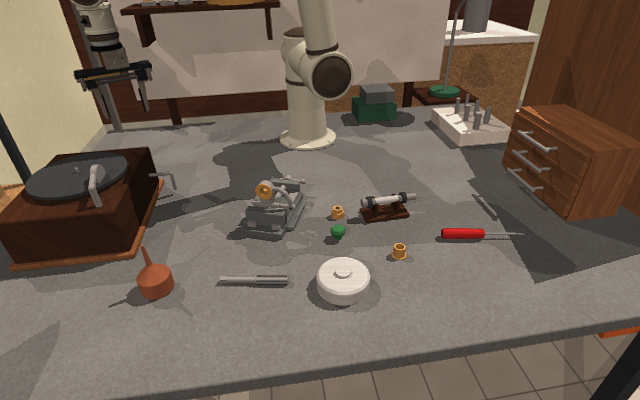

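The top view shows the gauge at (260,231) with its go end to the left at (228,232). The vice is at (365,250) and the brass flange at (378,232) faces up and right. The scene view shows the flange at (265,190) facing that camera. Next I'll look at enlarged crops to get the yaw and the bore offset.

```bash
python3 - <<'E'
from h import *
t=cv2.imread('pics/top0.png'); s=cv2.imread('pics/scene0.png')
r=lambda im,x,y,W,H,k: cv2.resize(im[y:y+H,x:x+W],None,fx=k,fy=k,interpolation=cv2.INTER_CUBIC)
a=r(t,325,200,80,100,6); b=r(s,240,170,64,60,5); d=r(t,220,215,80,32,4)
o=np.zeros((600,800,3),np.uint8); o[:,:480]=a; o[:300,480:]=b; o[300:428,480:]=d; cv2.imwrite('pics/crop.png',o)
E
```

```text
(no output)
```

View pics/crop.png

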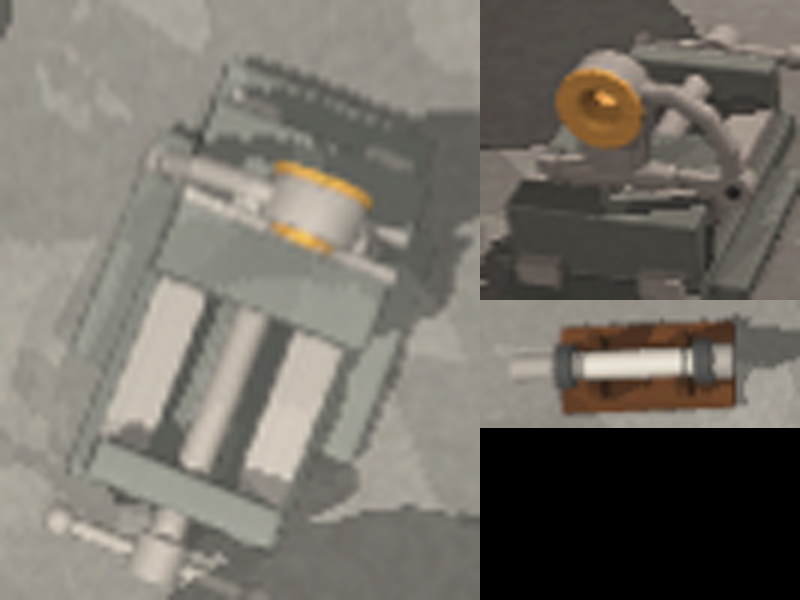

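In the crop, the flange runs from (274,170) to (371,205) in the enlarged top view. In the scene view the flange ellipse is centred at (600,108) of the crop. The vice edges give the yaw.

```bash
python3 - <<'E'
from h import *
np.set_printoptions(precision=4,suppress=True)
c=cam('top'); s=cam('scene')
T=lambda x,y,z: atz(c,(x+.5)/6-.5+325,(y+.5)/6-.5+200,z)
def yaw(a,b,z):
    d=T(*b,z)-T(*a,z); return np.degrees(np.arctan2(d[1],d[0]))
for n,a,b,z in [('jawtop',(185,202),(395,282),.058),('jawtop2',(160,270),(368,346),.058),('front',(105,440),(280,512),.05),('screw',(195,465),(255,315),.03),('railL',(105,430),(157,282),.03),('baseL',(72,470),(180,130),.01),('baseR',(275,545),(385,310),.058),('jawL',(160,270),(185,202),.058),('flange',(274,170),(371,205),.105),('back',(235,60),(440,120),.03)]:
    print(n,yaw(a,b,z))
print('flange c top',(T(274,170,.105)+T(371,205,.105))/2,T(274,170,.105),T(371,205,.105), 'eye rear z.105', (T(275,230,.105)+T(330,250,.105))/2)
r=lambda x,y: atz(s,(x-480+.5)/5-.5+240,(y+.5)/5-.5+170,.105)
print('flange c scene',r(600,108))
for k,(cc,n) in {'t':(c,'top'),'s':(s,'scene')}.items():
    for i in range(3):
        cc=cam(n); 
        for t in ['mouth_mid','bore_mid','gauge','rest_axis','go_tip','nogo_tip','vice']:
            q=models.tip_of(t,n); 
            if q: print(n,t,w(cc,q[0]['xyz']))
# gauge axis from crop
G=lambda x,y: atz(c,(x-480+.5)/4-.5+220,(y-300+.5)/4-.5+215,.045)
print('gauge',G(510,368),G(733,359),G(556,366),G(718,360))
E
```

```text
jawtop -110.59545880198303
jawtop2 -109.74436039450197
front -111.86307107759508
screw -22.079650537054523
railL -19.380239159508445
baseL -17.602084449764003
baseR -25.639567022686705
jawL -20.25457650731411
flange -109.63187682839423
back -106.14367109945678
flange c top [ 0.5278 -0.1646  0.105 ] [ 0.535  -0.1445  0.105 ] [ 0.5207 -0.1846  0.105 ] eye rear z.105 [ 0.506  -0.1561  0.105 ]
flange c scene [ 0.5265 -0.1638  0.105 ]
top mouth_mid [ 0.532  -0.1641  0.104 ]
top bore_mid [ 0.5037 -0.1499  0.1037]
top gauge [0.53   0.1435 0.0467]
top rest_axis [0.5321 0.1446 0.046 ]
top go_tip [0.5237 0.2275 0.046 ]
top nogo_tip [0.5325 0.0799 0.0425]
top vice [ 0.5156 -0.155  -0.0022]
top mouth_mid [ 0.5299 -0.1659  0.1052]
top bore_mid [ 0.5054 -0.1539  0.1034]
top gauge [0.5312 0.1463 0.0445]
top rest_axis [0.531  0.1477 0.0437]
top go_tip [0.5211 0.2287 0.0472]
top nogo_tip [0.5359 0.0821 0.0424]
top vice [ 0.517  -0.1563 -0.0062]
top mouth_mid [ 0.5326 -0.1638  0.1056]
top bore_mid [ 0.5029 -0.1539  0.1037]
top gauge [0.5339 0.1453 0.0461]
top rest_axis [0.5321 0.1454 0.0458]
top go_ti
[... 261 characters left out ...]
_tip [0.5255 0.2247 0.0476]
scene nogo_tip [0.5356 0.0832 0.0441]
scene vice [ 0.515  -0.1535  0.0036]
scene mouth_mid [ 0.5322 -0.16    0.1073]
scene bore_mid [ 0.5054 -0.1455  0.1088]
scene gauge [0.5334 0.1448 0.0477]
scene rest_axis [0.5312 0.1454 0.0471]
scene go_tip [0.528  0.2277 0.0477]
scene nogo_tip [0.5342 0.0826 0.0439]
scene vice [ 0.5104 -0.1598  0.0011]
scene mouth_mid [ 0.5338 -0.1563  0.1051]
scene bore_mid [ 0.5068 -0.1521  0.1063]
scene gauge [0.5339 0.1451 0.045 ]
scene rest_axis [0.5329 0.1442 0.0475]
scene nogo_tip [0.5343 0.0823 0.0444]
scene vice [ 0.5307 -0.1604  0.1058]
gauge [0.5268 0.2292 0.045 ] [0.5341 0.0804 0.045 ] [0.5284 0.1983 0.045 ] [0.5333 0.0903 0.045 ]
```

{"name": "arm_command", "arguments": {
  "steps": "0 .21 .45 0 .72;0 .21 .45 0 .72;0 .21 .45 0 .72;0 .21 .45 0 .72;0 .21 .45 0 .72;0 .21 .45 0 .72;0 .21 .45 0 .72;0 .21 .45 0 .72;0 .21 .45 0 .72;0 .21 .45 0 .72"
}}

```text
clock: 4.63
ee_pos: [0.3684, -0.1959, 0.2149]
eef_rot: [0.876, 0.482, 0.0, 0.0]
ft_force: [0.4, -0.0, 0.1]
gripper_width: 0.092
grasp_force: 0.0
```

{"name": "arm_command", "arguments": {
  "steps": "0 .21 .45 0 .72;0 .21 .45 0 .72;0 .21 .45 0 .72;0 .21 .45 0 .72;0 .21 .45 0 .72;0 .21 .45 0 .72;0 .21 .45 0 .72;0 .21 .45 0 .72;0 .21 .45 0 .72;0 .21 .45 0 .72"
}}

```text
clock: 5.47
ee_pos: [0.526, 0.1419, 0.2147]
eef_rot: [0.684, 0.729, 0.0, 0.0]
ft_force: [1.2, -2.0, 0.5]
gripper_width: 0.092
grasp_force: 0.0
```

{"name": "arm_command", "arguments": {
  "steps": "0 .07 .08 -.4 0;0 0 0 -.4 0;0 0 0 -.4 0;0 0 0 -.4 0;0 0 0 -.3 0;0 0 0 -.3 0;0 0 0 -.3 0;0 0 0 -.02 0;0 0 0 0 0"
}}

```text
clock: 6.22
ee_pos: [0.5295, 0.1458, 0.0245]
eef_rot: [0.685, 0.728, -0.001, -0.001]
ft_force: [0.6, 0.2, 0.2]
gripper_width: 0.0917
grasp_force: 0.0
```

```bash
python3 - <<'E'
from h import *
np.set_printoptions(precision=4,suppress=True)
o=telemetry.observe(); print(o['ee_pos'],o['eef_rot'],o['ft_force'],o['joint_positions'])
c=cam('top'); s=cam('scene')
r=lambda im,x,y,W,H,k: cv2.resize(im[y:y+H,x:x+W],None,fx=k,fy=k,interpolation=cv2.INTER_CUBIC)
cv2.imwrite('pics/g1.png',np.hstack([r(c['image'],215,190,80,100,5),r(s['image'],340,150,80,100,5)]))
E
```

```text
[0.5295 0.1458 0.0245] [ 0.6854  0.7282 -0.0012 -0.0011] [0.5746 0.1763 0.1661] [ 0.0487  0.325   1.8076 -0.      1.0122 -0.0119]
```

View pics/g1.png

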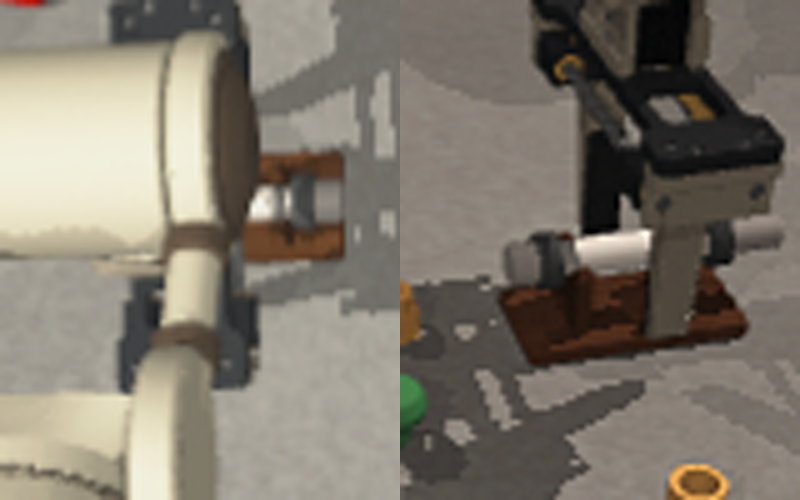

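The open fingers straddle the handle between the cheeks, with the front finger at about (670,270). Closing now.

{"name": "arm_command", "arguments": {
  "steps": ".4 0 0 .02 0;.6 0 0 0 0;.7 0 0 0 0;.75 0 0 0 0;.8 0 0 0 0;1 0 0 0 0;1 0 0 0 0;1 0 0 0 0;1 0 0 0 0;1 0 0 0 0"
}}

```text
clock: 7.15
ee_pos: [0.5307, 0.1459, 0.027]
eef_rot: [0.685, 0.728, -0.0, -0.0]
ft_force: [0.4, -0.0, 0.4]
gripper_width: 0.0271
grasp_force: 0.0
```

{"name": "arm_command", "arguments": {
  "steps": "1 0 0 0 0;1 0 0 0 0;1 0 0 0 0;1 0 0 0 0"
}}

```text
clock: 7.48
ee_pos: [0.5311, 0.1459, 0.0272]
eef_rot: [0.685, 0.728, 0.0, 0.0]
ft_force: [2.2, 0.2, -0.4]
gripper_width: 0.017
grasp_force: 30.0
```

{"name": "arm_command", "arguments": {
  "steps": "1 0 0 .1 0;1 0 0 .3 0;1 0 0 .4 0;1 0 0 .4 0;1 0 0 .4 0;1 0 0 .4 0;1 .107 -.336 0 .9;1 .107 -.336 0 .9;1 .107 -.336 0 .9;1 .107 -.336 0 .9"
}}

```text
clock: 8.32
ee_pos: [0.5622, 0.0443, 0.1771]
eef_rot: [0.561, 0.828, -0.0, -0.001]
ft_force: [0.9, -0.2, -3.1]
gripper_width: 0.017
grasp_force: 30.0
```

{"name": "arm_command", "arguments": {
  "steps": "1 .107 -.336 0 .9;1 .107 -.336 0 .9;1 .107 -.336 0 .9;1 .107 -.336 0 .9;1 .107 -.336 0 .9;1 .107 -.336 0 .9;1 .107 -.336 0 .9;1 .107 -.336 0 .9;1 .107 -.336 0 .9;1 .107 -.336 0 .9"
}}

```text
clock: 9.15
ee_pos: [0.6425, -0.2077, 0.1766]
eef_rot: [0.202, 0.979, 0.0, -0.001]
ft_force: [-0.6, 0.1, -3.6]
gripper_width: 0.0174
grasp_force: 30.0
```

{"name": "arm_command", "arguments": {
  "steps": "1 0 0 -.2 .64;1 0 0 -.1 0;1 0 0 0 0;1 0 0 0 0"
}}

```text
clock: 9.48
ee_pos: [0.642, -0.2055, 0.1534]
eef_rot: [0.177, 0.984, 0.001, -0.002]
ft_force: [0.9, 0.7, -3.0]
gripper_width: 0.0171
grasp_force: 30.0
```

```bash
cat > st.py <<'E'
from h import *
np.set_printoptions(precision=4,suppress=True)
o=telemetry.observe(); p=o['ee_pos']; q=o['eef_rot']
yaw=2*np.degrees(np.arctan2(q[1],q[0]))
print(o['clock'],p,'yaw',yaw,'F',o['ft_force'],'T',o['torque'],'grip',o['grasp_force'],o['gripper_width'])
a=np.radians(-20.3); u=np.array([np.cos(a),np.sin(a)]); v=np.array([-u[1],u[0]])
print('s,l',p[:2]@u,p[:2]@v,'Fs,Fl',o['ft_force'][:2]@u,o['ft_force'][:2]@v)
E
python3 - <<'E'
from st import *
for n in ['scene','top']:
    for i in range(2):
        c=cam(n)
        for t in ['gauge','go_tip','nogo_tip']:
            for r in models.tip_of(t,n)[:1]:
                P=w(c,r['xyz']); print(n,t,round(r['conf'],2),P,'sl',P[:2]@u,P[:2]@v)
r=lambda im,x,y,W,H,k: cv2.resize(im[y:y+H,x:x+W],None,fx=k,fy=k,interpolation=cv2.INTER_CUBIC)
c=cam('scene');d=cam('top')
cv2.imwrite('pics/g2.png',np.hstack([r(c['image'],210,130,100,120,4),r(d['image'],330,150,100,120,4)]))
E
```

```text
9.4833 [ 0.642  -0.2055  0.1534] yaw 159.63787637415018 F [ 0.9085  0.7441 -2.9602] T [ 0.0089 -0.1308  0.0603] grip 29.981675148010254 0.01708409575662219
s,l 0.6734339412038198 0.029965993346791325 Fs,Fl 0.5939023385478674 1.0131183140282272
scene gauge 0.73 [ 0.7284 -0.1968  0.0019] sl 0.7514638143261068 0.06816945555995917
scene go_tip 0.62 [ 0.5639 -0.1776  0.172 ] sl 0.590502184191981 0.029093571562539697
scene nogo_tip 0.65 [ 0.7069 -0.2256  0.1707] sl 0.7413058083452913 0.033653085355725164
scene gauge 0.62 [ 0.6465 -0.2091  0.1741] sl 0.678880453773354 0.028197092007781668
scene go_tip 0.81 [ 0.5663 -0.1775  0.1748] sl 0.5926854523161232 0.030002498123119323
scene nogo_tip 0.79 [ 0.705  -0.2264  0.1724] sl 0.7397831809680988 0.03225668840950743
top gauge 0.46 [ 0.6441 -0.2058  0.1734] sl 0.675496342429858 0.030488223599411862
top nogo_tip 0.2 [ 0.7699 -0.0139 -0.0012] sl 0.72692369687325 0.2540849998071645
top gauge 0.57 [ 0.6456 -0.2034  0.1749] sl 0.6760670392432656 0.0332481799989641
```

View pics/g2.png

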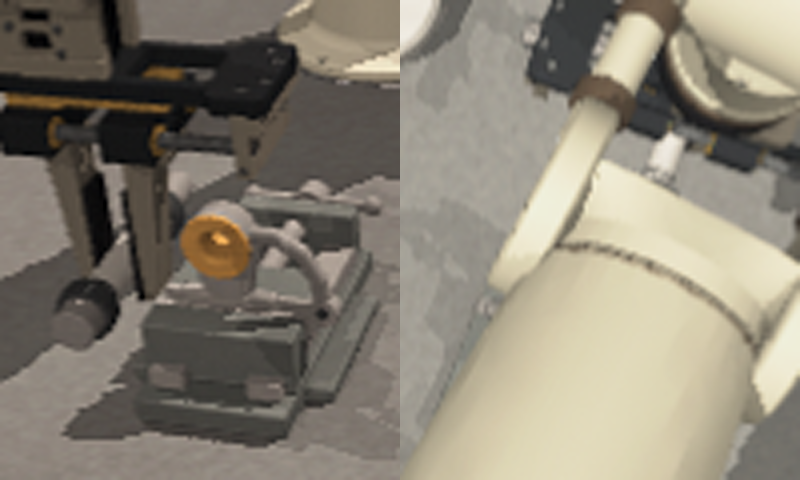

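The gauge is level and lined up in front of the flange. The flange centre shows at (216,246) of the left crop, and the no-go end at (82,320). Next I'll lower it to bore height.

{"name": "arm_command", "arguments": {
  "steps": "1 -.005 -.0125 -.3 0;1 0 0 -.3 0;1 0 0 -.2 0;1 0 0 -.08 0;1 0 0 0 0;1 0 0 0 0"
}}

```text
clock: 10.88
ee_pos: [0.643, -0.208, 0.0892]
eef_rot: [0.176, 0.984, -0.0, 0.0]
ft_force: [0.6, -0.6, -2.4]
gripper_width: 0.0173
grasp_force: 30.0
```

```bash
python3 - <<'E'
from st import *
for n in ['scene']:
    for i in range(3):
        c=cam(n)
        for t in ['go_tip','nogo_tip']:
            for r in models.tip_of(t,n)[:1]:
                P=w(c,r['xyz']); print(n,t,round(r['conf'],2),P,'sl',P[:2]@u,P[:2]@v)
E
```

```text
10.8833 [ 0.643  -0.208   0.0892] yaw 159.67431089006263 F [ 0.586  -0.6055 -2.3565] T [-0.0495 -0.1255  0.0548] grip 29.981636703014374 0.017310724216460283
s,l 0.6752460814574441 0.028022106763940426 Fs,Fl 0.7596914654262379 -0.3646284534743237
scene go_tip 0.86 [ 0.5654 -0.1791  0.1101] sl 0.5924254599814371 0.02821125935051767
scene nogo_tip 0.93 [ 0.7085 -0.2268  0.1063] sl 0.7431924847286716 0.03311951945139797
scene go_tip 0.76 [ 0.5651 -0.1804  0.1098] sl 0.5925736866666413 0.02680620435501071
scene go_tip 0.63 [ 0.5646 -0.1821  0.1065] sl 0.5926496119862895 0.02512079568081781
scene nogo_tip 0.84 [ 0.7073 -0.2324  0.1058] sl 0.7440099496231797 0.02745832252793257
```

{"name": "arm_command", "arguments": {
  "steps": "1 -.089 .047 -.027 0;1 -.094 .035 0 0;1 -.094 .035 0 0;1 -.094 .035 0 0;1 0 0 0 0;1 0 0 0 0;1 0 0 0 0"
}}

```text
clock: 11.92
ee_pos: [0.6151, -0.1966, 0.0869]
eef_rot: [0.176, 0.984, -0.0, 0.0]
ft_force: [0.4, 0.4, -3.1]
gripper_width: 0.0169
grasp_force: 30.0
```

```bash
python3 - <<'E'
from st import *
c=cam('scene')
r=lambda im,x,y,W,H,k: cv2.resize(im[y:y+H,x:x+W],None,fx=k,fy=k,interpolation=cv2.INTER_CUBIC)
cv2.imwrite('pics/g3.png',r(c['image'],225,160,80,60,10))
for P in ([.9378*.5525+.347*.029,-.347*.5525+.938*.029,.105],):
  for ds in (0,.01):
    Q=np.array(P); Q[:2]+=u*ds; print(proj(c,Q), (proj(c,Q)-[225,160]+.5)*10)
E
```

```text
11.9167 [ 0.6151 -0.1966  0.0869] yaw 159.67222473788962 F [ 0.3926  0.422  -3.0729] T [ 0.0094 -0.1001  0.0088] grip 29.98155176639557 0.016910282088984843
s,l 0.6451028376725899 0.02902925850467788 Fs,Fl 0.2218427302443036 0.5320075204396523
[263.3255 191.5846] [388.2548 320.8462]
[261.9618 193.7573] [374.6185 342.5726]
```

View pics/g3.png

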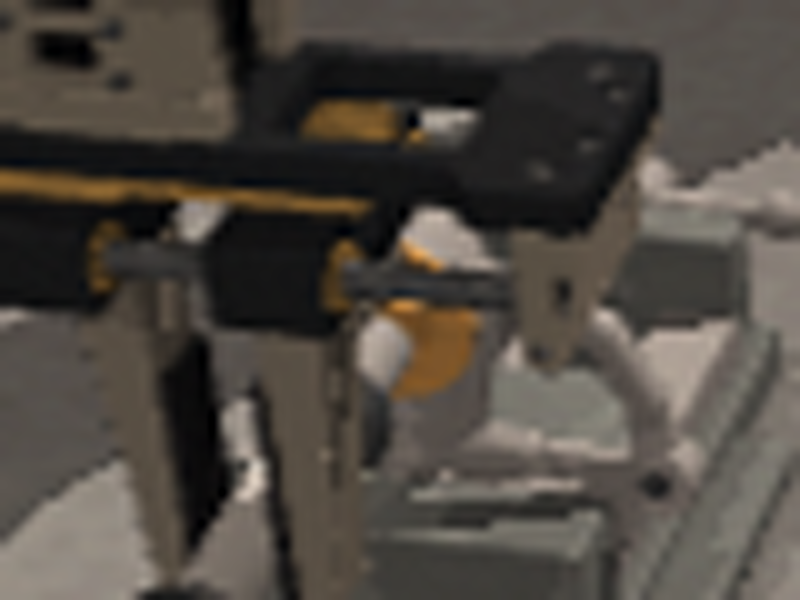

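The plug nose is about 10 mm in front of the flange. The flange centre in the crop is about (387,318), which matches the prediction. I'll feel my way in.

{"name": "arm_command", "arguments": {
  "steps": "1 -.019 .007 0 0;1 -.019 .007 0 0;1 -.019 .007 0 0;1 -.019 .007 0 0;1 -.019 .007 0 0;1 0 0 0 0;1 0 0 0 0"
}}

```text
clock: 12.55
ee_pos: [0.6077, -0.1938, 0.0866]
eef_rot: [0.176, 0.984, -0.0, 0.0]
ft_force: [-0.1, 0.3, -2.1]
gripper_width: 0.0171
grasp_force: 30.0
```

{"name": "arm_command", "arguments": {
  "steps": "1 -.019 .007 0 0;1 -.019 .007 0 0;1 0 0 0 0;1 0 0 0 0"
}}

```text
clock: 12.88
ee_pos: [0.6048, -0.1927, 0.0866]
eef_rot: [0.176, 0.984, 0.0, -0.0]
ft_force: [0.4, 0.1, -3.0]
gripper_width: 0.017
grasp_force: 30.0
```

{"name": "arm_command", "arguments": {
  "steps": "1 -.019 .007 0 0;1 0 0 0 0;1 0 0 0 0"
}}

```text
clock: 13.13
ee_pos: [0.6034, -0.1922, 0.0866]
eef_rot: [0.176, 0.984, -0.0, -0.0]
ft_force: [-0.1, 0.7, -2.4]
gripper_width: 0.0172
grasp_force: 30.0
```

```bash
python3 st.py
```

```text
13.1333 [ 0.6034 -0.1922  0.0866] yaw 159.67389692677054 F [-0.0671  0.7147 -2.3635] T [ 0.0137 -0.1161 -0.0432] grip 29.98154640197754 0.01716866436744548
s,l 0.6326189440503576 0.029080823344296566 Fs,Fl -0.3109090203753264 0.6469916616293374
```

{"name": "arm_command", "arguments": {
  "steps": "1 -.019 .007 0 0;1 0 0 0 0;1 0 0 0 0"
}}

```text
clock: 13.38
ee_pos: [0.6021, -0.1918, 0.0867]
eef_rot: [0.176, 0.984, -0.0, 0.0]
ft_force: [0.9, -0.8, -2.3]
gripper_width: 0.0172
grasp_force: 30.0
```

{"name": "arm_command", "arguments": {
  "steps": "1 -.019 .007 0 0;1 0 0 0 0;1 0 0 0 0"
}}

```text
clock: 13.63
ee_pos: [0.6004, -0.1912, 0.0866]
eef_rot: [0.176, 0.984, -0.0, -0.0]
ft_force: [-0.1, -0.2, -2.4]
gripper_width: 0.0171
grasp_force: 30.0
```

{"name": "arm_command", "arguments": {
  "steps": "1 -.019 .007 0 0;1 0 0 0 0;1 0 0 0 0"
}}

```text
clock: 13.88
ee_pos: [0.599, -0.1906, 0.0865]
eef_rot: [0.176, 0.984, 0.0, -0.0]
ft_force: [-0.4, -0.7, -2.2]
gripper_width: 0.0173
grasp_force: 30.0
```

```bash
python3 st.py
```

```text
13.8833 [ 0.599  -0.1906  0.0865] yaw 159.67289880843975 F [-0.3705 -0.7248 -2.1998] T [-0.1076 -0.0541  0.0587] grip 29.984832108020782 0.017303998771292326
s,l 0.6279413397870197 0.029058586834855255 Fs,Fl -0.09596802315426829 -0.8083448951991636
```

{"name": "arm_command", "arguments": {
  "steps": "1 -.019 .007 0 0;1 0 0 0 0;1 0 0 0 0"
}}

```text
clock: 14.13
ee_pos: [0.5976, -0.1901, 0.0866]
eef_rot: [0.176, 0.984, 0.0, -0.0]
ft_force: [-0.8, -0.8, -1.7]
gripper_width: 0.017
grasp_force: 30.0
```

{"name": "arm_command", "arguments": {
  "steps": "1 -.019 .007 0 0;1 0 0 0 0;1 0 0 0 0"
}}

```text
clock: 14.38
ee_pos: [0.5962, -0.1895, 0.0866]
eef_rot: [0.176, 0.984, 0.0, -0.0]
ft_force: [-1.8, -0.4, -2.6]
gripper_width: 0.0172
grasp_force: 30.0
```

{"name": "arm_command", "arguments": {
  "steps": "1 -.019 .007 0 0;1 0 0 0 0;1 0 0 0 0"
}}

```text
clock: 14.63
ee_pos: [0.5948, -0.189, 0.0866]
eef_rot: [0.176, 0.984, 0.0, -0.0]
ft_force: [-1.1, -0.7, -1.2]
gripper_width: 0.0171
grasp_force: 30.0
```

```bash
python3 st.py
```

```text
14.6333 [ 0.5948 -0.189   0.0866] yaw 159.6753101160565 F [-1.0953 -0.6985 -1.1774] T [-0.0338 -0.0231  0.0135] grip 29.985423982143402 0.01712013194221553
s,l 0.6234330486828206 0.029112746255067004 Fs,Fl -0.7849510808533985 -1.0351042813142428
```

Slight contact: the bore pushes the gauge up and toward -l. I'll shift it half a millimetre that way and continue.

{"name": "arm_command", "arguments": {
  "steps": "1 -.021 .001 .006 0;1 0 0 0 0;1 0 0 0 0"
}}

```text
clock: 14.88
ee_pos: [0.5932, -0.1888, 0.0869]
eef_rot: [0.176, 0.984, 0.0, -0.0]
ft_force: [0.3, -0.7, -3.3]
gripper_width: 0.0172
grasp_force: 30.0
```

{"name": "arm_command", "arguments": {
  "steps": "1 -.019 .007 0 0;1 0 0 0 0;1 0 0 0 0"
}}

```text
clock: 15.13
ee_pos: [0.5918, -0.1884, 0.0869]
eef_rot: [0.176, 0.984, 0.0, -0.0]
ft_force: [1.3, 0.3, -2.9]
gripper_width: 0.017
grasp_force: 30.0
```

```bash
python3 st.py
```

```text
15.1333 [ 0.5918 -0.1884  0.0869] yaw 159.67246479993423 F [ 1.3026  0.2574 -2.9447] T [ 0.0537 -0.1557 -0.0194] grip 29.981871843338013 0.0170140721034357
s,l 0.6203991511077596 0.028660856630694422 Fs,Fl 1.1324117153752535 0.693374542976721
```

{"name": "arm_command", "arguments": {
  "steps": "1 -.019 .007 0 0;1 -.019 .007 0 0;1 0 0 0 0;1 0 0 0 0"
}}

```text
clock: 15.47
ee_pos: [0.589, -0.1873, 0.087]
eef_rot: [0.176, 0.984, 0.0, -0.0]
ft_force: [0.4, 0.5, -3.7]
gripper_width: 0.017
grasp_force: 30.0
```

{"name": "arm_command", "arguments": {
  "steps": "1 -.019 .007 0 0;1 -.019 .007 0 0;1 0 0 0 0;1 0 0 0 0"
}}

```text
clock: 15.8
ee_pos: [0.5861, -0.1863, 0.087]
eef_rot: [0.176, 0.984, -0.0, -0.0]
ft_force: [0.3, -0.5, -2.1]
gripper_width: 0.0169
grasp_force: 30.0
```

```bash
python3 st.py
```

```text
15.8 [ 0.5861 -0.1863  0.087 ] yaw 159.67552973527353 F [ 0.2952 -0.4652 -2.1103] T [ 0.0453 -0.1608  0.0506] grip 29.981885254383087 0.01687596532384159
s,l 0.6143624196900855 0.028591705585835986 Fs,Fl 0.43827105980537223 -0.3338922184776058
```

{"name": "arm_command", "arguments": {
  "steps": "1 -.019 .007 0 0;1 -.019 .007 0 0;1 0 0 0 0;1 0 0 0 0"
}}

```text
clock: 16.13
ee_pos: [0.5833, -0.1853, 0.087]
eef_rot: [0.176, 0.984, -0.0, -0.0]
ft_force: [0.2, 0.0, -2.4]
gripper_width: 0.017
grasp_force: 30.0
```

{"name": "arm_command", "arguments": {
  "steps": "1 -.019 .007 0 0;1 0 0 0 0;1 -.0125 .0046 0 0;1 0 0 0 0"
}}

```text
clock: 16.47
ee_pos: [0.5809, -0.1844, 0.087]
eef_rot: [0.176, 0.984, 0.0, -0.0]
ft_force: [-0.6, 0.2, -3.0]
gripper_width: 0.0171
grasp_force: 30.0
```

```bash
python3 st.py
```

```text
16.4667 [ 0.5809 -0.1844  0.087 ] yaw 159.67359760829186 F [-0.6361  0.1507 -3.0469] T [-0.0279 -0.1702 -0.0366] grip 29.981616139411926 0.017138132008833497
s,l 0.6087637292373806 0.028597881910609965 Fs,Fl -0.6488597215231716 -0.07936476008677772
```

Next, 1 mm steps until the nut stops on the flange.

{"name": "arm_command", "arguments": {
  "steps": "1 -.0125 .0046 0 0;1 0 0 0 0;1 -.0125 .0046 0 0;1 0 0 0 0"
}}

```text
clock: 16.8
ee_pos: [0.579, -0.1837, 0.087]
eef_rot: [0.176, 0.984, 0.0, -0.0]
ft_force: [0.3, -1.1, -3.0]
gripper_width: 0.0173
grasp_force: 30.0
```

{"name": "arm_command", "arguments": {
  "steps": "1 -.0125 .0046 0 0;1 0 0 0 0;1 0 0 0 0"
}}

```text
clock: 17.05
ee_pos: [0.5788, -0.1838, 0.0873]
eef_rot: [0.177, 0.984, -0.0, 0.001]
ft_force: [4.1, -0.9, -4.4]
gripper_width: 0.0175
grasp_force: 30.0
```

{"name": "arm_command", "arguments": {
  "steps": "1 -.0125 .0046 0 0;1 0 0 0 0;1 0 0 0 0"
}}

```text
clock: 17.3
ee_pos: [0.5787, -0.1839, 0.0877]
eef_rot: [0.177, 0.984, -0.001, 0.002]
ft_force: [5.7, -3.2, -3.8]
gripper_width: 0.017
grasp_force: 30.0
```

```bash
python3 st.py
```

```text
17.3 [ 0.5787 -0.1839  0.0877] yaw 159.65826688026138 F [ 5.7068 -3.1926 -3.8118] T [-0.4085 -1.19   -0.0756] grip 29.985019862651825 0.017021542874246776
s,l 0.6065882990221529 0.028341671475387128 Fs,Fl 6.459925165479618 -1.0143993936307185
```

The nut is home: the gauge stopped dead with about 6.5 N axial at the expected depth. Drawing it out.

{"name": "arm_command", "arguments": {
  "steps": "1 0 0 0 0;1 .025 -.0092 0 0;1 .025 -.0092 0 0;1 .0375 -.0139 0 0;1 .0375 -.0139 0 0;1 .0375 -.0139 0 0;1 .0375 -.0139 0 0;1 .0375 -.0139 0 0;1 .0375 -.0139 0 0;1 .0375 -.0139 0 0"
}}

```text
clock: 18.13
ee_pos: [0.601, -0.1919, 0.087]
eef_rot: [0.176, 0.984, -0.0, -0.0]
ft_force: [-0.8, 0.0, -1.7]
gripper_width: 0.0167
grasp_force: 30.0
```

{"name": "arm_command", "arguments": {
  "steps": "1 .0375 -.0139 0 0;1 .0375 -.0139 0 0;1 .0375 -.0139 0 0;1 .0375 -.0139 0 0;1 .06 -.022 0 0;1 .1 -.037 0 0;1 .1 -.037 0 0;1 .1 -.037 0 0;1 0 0 0 0;1 0 0 0 0"
}}

```text
clock: 18.97
ee_pos: [0.6391, -0.206, 0.0869]
eef_rot: [0.176, 0.984, -0.0, -0.0]
ft_force: [-0.4, 0.4, -2.4]
gripper_width: 0.0172
grasp_force: 30.0
```

```bash
python3 st.py
```

```text
18.9667 [ 0.6391 -0.206   0.0869] yaw 159.67825609556124 F [-0.4014  0.448  -2.3757] T [-0.0051 -0.1155  0.0167] grip 29.980881214141846 0.017192449292202355
s,l 0.6708798088416557 0.02856235475187553 Fs,Fl -0.5319323956178179 0.2808703019315755
```

{"name": "arm_command", "arguments": {
  "steps": "1 0 0 .25 0;1 0 0 .25 0;1 0 0 .25 0;1 0 0 .25 -1;1 0 0 0 -1;1 0 0 0 -1;1 0 0 0 -1;1 0 0 0 -1;1 0 0 0 -1;1 0 0 0 -1"
}}

```text
clock: 19.8
ee_pos: [0.6384, -0.2056, 0.1618]
eef_rot: [0.466, 0.885, -0.0, -0.0]
ft_force: [-0.3, -0.3, -2.9]
gripper_width: 0.0173
grasp_force: 30.0
```

{"name": "arm_command", "arguments": {
  "steps": "1 0 0 0 -1;1 0 0 0 -1;1 0 0 0 -1;1 0 0 0 -1;1 0 0 0 -1;1 0 0 0 -1;1 0 0 0 -1;1 0 0 0 -1;1 0 0 0 -1;1 0 0 0 -1"
}}

```text
clock: 20.63
ee_pos: [0.6384, -0.2056, 0.1618]
eef_rot: [0.796, 0.605, -0.0, -0.0]
ft_force: [0.5, -0.4, -2.4]
gripper_width: 0.0175
grasp_force: 30.0
```

{"name": "arm_command", "arguments": {
  "steps": "1 0 0 0 -1;1 0 0 0 -1;1 0 0 0 -1;1 0 0 0 -1;1 0 0 0 -1;1 0 0 0 -1;1 0 0 0 -1;1 0 0 0 -1;1 0 0 0 -1;1 0 0 0 -1"
}}

```text
clock: 21.47
ee_pos: [0.6384, -0.2056, 0.1618]
eef_rot: [0.977, 0.212, -0.0, -0.0]
ft_force: [0.5, 0.2, -2.8]
gripper_width: 0.017
grasp_force: 30.0
```

{"name": "arm_command", "arguments": {
  "steps": "1 0 0 0 -1;1 0 0 0 -1;1 0 0 0 -1;1 0 0 0 -1;1 0 0 0 -1;1 0 0 0 -1;1 0 0 0 -1;1 0 0 0 -1;1 0 0 0 -1;1 0 0 0 0"
}}

```text
clock: 22.3
ee_pos: [0.6384, -0.2056, 0.1618]
eef_rot: [0.984, -0.178, -0.0, -0.0]
ft_force: [-0.3, 0.4, -2.2]
gripper_width: 0.0174
grasp_force: 30.0
```

```bash
python3 - <<'E'
from st import *
for n in ['scene']:
    for i in range(3):
        c=cam(n)
        for t in ['go_tip','nogo_tip']:
            for r in models.tip_of(t,n)[:1]:
                P=w(c,r['xyz']); print(n,t,round(r['conf'],2),P,'sl',P[:2]@u,P[:2]@v)
E
```

```text
22.3 [ 0.6384 -0.2056  0.1618] yaw -20.449773977197886 F [-0.3209  0.362  -2.1652] T [ 0.052  -0.0014 -0.012 ] grip 29.98199701309204 0.017365277576283648
s,l 0.6701229575762185 0.028625971693707414 Fs,Fl -0.4265842740727989 0.2281223259313754
scene go_tip 0.77 [ 0.7109 -0.2333  0.1822] sl 0.7476549335603706 0.027830077913356857
scene nogo_tip 0.72 [ 0.5735 -0.1796  0.1782] sl 0.6002125021396643 0.03047868035121199
scene go_tip 0.78 [ 0.7103 -0.2364  0.1774] sl 0.7482458665955312 0.02468704429920494
scene nogo_tip 0.87 [ 0.5748 -0.18    0.1808] sl 0.6015667481136209 0.03060352676538045
scene go_tip 0.91 [ 0.7142 -0.2356  0.1792] sl 0.75160607918992 0.026834909713185456
scene nogo_tip 0.67 [ 0.5773 -0.1758  0.18  ] sl 0.602450508926899 0.035359423420917295
```

{"name": "arm_command", "arguments": {
  "steps": "1 0 0 -.25 .03;1 0 0 -.25 0;1 0 0 -.25 0;1 0 0 -.2 0;1 0 0 -.05 0;1 -.1 .037 0 0;1 -.1 .037 0 0;1 -.1 .037 0 0;1 -.1 .037 0 0;1 0 0 0 0"
}}

```text
clock: 23.58
ee_pos: [0.6084, -0.1945, 0.0878]
eef_rot: [0.985, -0.175, -0.0, 0.0]
ft_force: [-0.9, 0.1, -3.2]
gripper_width: 0.0172
grasp_force: 30.0
```

{"name": "arm_command", "arguments": {
  "steps": "1 0 0 0 0;1 0 0 0 0"
}}

```text
clock: 23.75
ee_pos: [0.6097, -0.1952, 0.0878]
eef_rot: [0.985, -0.175, 0.001, 0.0]
ft_force: [-0.2, 0.0, -2.2]
gripper_width: 0.0169
grasp_force: 30.0
```

```bash
python3 - <<'E'
from st import *
for i in range(2):
        c=cam('scene')
        for t in ['go_tip','nogo_tip']:
            for r in models.tip_of(t,'scene')[:1]:
                P=w(c,r['xyz']); print(t,round(r['conf'],2),P,'sl',P[:2]@u,P[:2]@v)
E
```

```text
23.75 [ 0.6097 -0.1952  0.0878] yaw -20.174463369524627 F [-0.1893  0.0161 -2.1957] T [ 0.1004 -0.0083 -0.0036] grip 29.980842769145966 0.016949904501951926
s,l 0.6395147981906703 0.028458814616539922 Fs,Fl -0.18310079919259942 -0.05052578960526445
go_tip 0.55 [ 0.6851 -0.2224  0.104 ] sl 0.7197215322650998 0.029124931630014266
go_tip 0.7 [ 0.6846 -0.2244  0.1073] sl 0.719947615401149 0.02709569146773844
nogo_tip 0.74 [0.5218 0.0222 0.0016] sl 0.48167811204971017 0.20180191785835103
```

{"name": "arm_command", "arguments": {
  "steps": "1 -.025 .0092 -.01 0;1 -.025 .0092 0 0;1 -.025 .0092 0 0;1 -.025 .0092 0 0;1 -.0125 .0046 0 0;1 -.0125 .0046 0 0;1 0 0 0 0;1 0 0 0 0"
}}

```text
clock: 24.72
ee_pos: [0.5996, -0.1914, 0.0863]
eef_rot: [0.985, -0.175, 0.0, 0.0]
ft_force: [-0.1, -0.0, -3.0]
gripper_width: 0.0172
grasp_force: 30.0
```

{"name": "arm_command", "arguments": {
  "steps": "1 -.0125 .0046 0 0;1 0 0 0 0;1 -.0125 .0046 0 0;1 0 0 0 0;1 0 0 0 0"
}}

```text
clock: 25.13
ee_pos: [0.5976, -0.1906, 0.0863]
eef_rot: [0.985, -0.175, -0.0, 0.0]
ft_force: [0.3, 0.3, -3.2]
gripper_width: 0.017
grasp_force: 30.0
```

{"name": "arm_command", "arguments": {
  "steps": "1 -.0125 .0046 0 0;1 0 0 0 0;1 0 0 0 0"
}}

```text
clock: 25.38
ee_pos: [0.5967, -0.1903, 0.0863]
eef_rot: [0.985, -0.175, -0.0, 0.0]
ft_force: [0.7, 0.5, -2.0]
gripper_width: 0.017
grasp_force: 30.0
```

```bash
python3 st.py
```

```text
25.3833 [ 0.5967 -0.1903  0.0863] yaw -20.174862299255043 F [ 0.723   0.4827 -1.9961] T [ 0.0566 -0.0078 -0.0383] grip 29.98090535402298 0.016985568234014082
s,l 0.6256659548013642 0.02855768599971583 Fs,Fl 0.510578121720612 0.7035804588657167
```

{"name": "arm_command", "arguments": {
  "steps": "1 -.0125 .0046 .008 0;1 0 0 0 0;1 0 0 0 0"
}}

```text
clock: 25.63
ee_pos: [0.5958, -0.19, 0.0869]
eef_rot: [0.985, -0.175, 0.0, 0.0]
ft_force: [0.5, -0.6, -2.6]
gripper_width: 0.0171
grasp_force: 30.0
```

{"name": "arm_command", "arguments": {
  "steps": "1 -.0125 .0046 0 0;1 0 0 0 0;1 0 0 0 0"
}}

```text
clock: 25.88
ee_pos: [0.5948, -0.1896, 0.0869]
eef_rot: [0.985, -0.175, -0.0, -0.0]
ft_force: [0.1, -0.5, -3.3]
gripper_width: 0.0169
grasp_force: 30.0
```

{"name": "arm_command", "arguments": {
  "steps": "1 -.0125 .0046 0 0;1 0 0 0 0;1 0 0 0 0"
}}

```text
clock: 26.13
ee_pos: [0.5939, -0.1892, 0.0868]
eef_rot: [0.985, -0.175, -0.0, -0.0]
ft_force: [0.2, 0.2, -2.4]
gripper_width: 0.0169
grasp_force: 30.0
```

```bash
python3 st.py
```

```text
26.1333 [ 0.5939 -0.1892  0.0868] yaw -20.175915408254454 F [ 0.1652  0.2367 -2.4162] T [ 0.0556 -0.0391 -0.0061] grip 29.98084545135498 0.01686488207796375
s,l 0.6226644630253416 0.02855125089102044 Fs,Fl 0.07279909019683153 0.27934728839234224
```

{"name": "arm_command", "arguments": {
  "steps": "1 -.0125 .0046 0 0;1 0 0 0 0;1 0 0 0 0"
}}

```text
clock: 26.38
ee_pos: [0.593, -0.1889, 0.0869]
eef_rot: [0.985, -0.175, -0.0, -0.0]
ft_force: [-0.4, -0.4, -2.4]
gripper_width: 0.0171
grasp_force: 30.0
```

{"name": "arm_command", "arguments": {
  "steps": "1 -.0125 .0046 0 0;1 0 0 0 0;1 0 0 0 0"
}}

```text
clock: 26.63
ee_pos: [0.592, -0.1886, 0.0869]
eef_rot: [0.985, -0.175, -0.0, 0.0]
ft_force: [0.1, 0.2, -3.1]
gripper_width: 0.017
grasp_force: 30.0
```

```bash
python3 st.py
```

```text
26.6333 [ 0.592  -0.1886  0.0869] yaw -20.17533962612197 F [ 0.1431  0.1949 -3.1053] T [ 0.067   0.004  -0.0066] grip 29.980858862400055 0.016969751891792943
s,l 0.6206789256527739 0.028540338744516263 Fs,Fl 0.0665367503638339 0.2324534955737811
```

{"name": "arm_command", "arguments": {
  "steps": "1 -.0125 .0046 0 0;1 0 0 0 0;1 0 0 0 0"
}}

```text
clock: 26.88
ee_pos: [0.5915, -0.1885, 0.0872]
eef_rot: [0.985, -0.175, 0.001, 0.0]
ft_force: [1.4, -1.7, -2.8]
gripper_width: 0.0171
grasp_force: 30.0
```

{"name": "arm_command", "arguments": {
  "steps": "1 -.0125 .0046 0 0;1 0 0 0 0;1 0 0 0 0"
}}

```text
clock: 27.13
ee_pos: [0.5914, -0.1885, 0.0875]
eef_rot: [0.985, -0.175, 0.002, 0.0]
ft_force: [4.8, -1.9, -3.2]
gripper_width: 0.0169
grasp_force: 30.0
```

```bash
python3 st.py
```

```text
27.1333 [ 0.5914 -0.1885  0.0875] yaw -20.18320917194139 F [ 4.7893 -1.9463 -3.2332] T [-0.3391 -0.8721  0.046 ] grip 29.980612993240356 0.01687712153087833
s,l 0.6200404491016583 0.02836497117515225 Fs,Fl 5.167028800646914 -0.16379854758661316
```

No-go contact: it stopped at the expected place with about 5 N axial and no side force. Holding it lightly for over a second.

{"name": "arm_command", "arguments": {
  "steps": "1 -.006 .0022 0 0;1 0 0 0 0;1 0 0 0 0;1 0 0 0 0;1 0 0 0 0;1 0 0 0 0;1 0 0 0 0;1 0 0 0 0;1 0 0 0 0;1 0 0 0 0"
}}

```text
clock: 27.97
ee_pos: [0.5914, -0.1885, 0.0877]
eef_rot: [0.985, -0.175, 0.002, 0.001]
ft_force: [5.3, -2.6, -4.1]
gripper_width: 0.017
grasp_force: 30.0
```

{"name": "arm_command", "arguments": {
  "steps": "1 0 0 0 0;1 0 0 0 0;1 0 0 0 0;1 0 0 0 0;1 0 0 0 0;1 0 0 0 0"
}}

```text
clock: 28.47
ee_pos: [0.5914, -0.1885, 0.0877]
eef_rot: [0.985, -0.175, 0.002, 0.001]
ft_force: [5.9, -2.3, -4.1]
gripper_width: 0.0169
grasp_force: 30.0
```

```bash
python3 st.py
```

```text
28.4667 [ 0.5914 -0.1885  0.0877] yaw -20.19097448626704 F [ 5.9197 -2.3371 -4.1262] T [-0.3786 -1.0407 -0.0296] grip 29.98057723045349 0.016928571541400716
s,l 0.6200324968718361 0.028349153400398775 Fs,Fl 6.362800262399767 -0.13819939309388263
```

Light press confirmed: about 6 N for over 1.3 s with no advance. Withdrawing and going back to the rest.

{"name": "arm_command", "arguments": {
  "steps": "1 .025 -.0092 0 0;1 .025 -.0092 0 0;1 .05 -.0185 0 0;1 .05 -.0185 0 0;1 .05 -.0185 0 0;1 .1 -.037 0 0;1 .1 -.037 0 0;1 .1 -.037 0 0;1 .1 -.037 .1 0;1 0 0 .3 0"
}}

```text
clock: 29.3
ee_pos: [0.6332, -0.2035, 0.1128]
eef_rot: [0.985, -0.175, -0.004, -0.001]
ft_force: [0.4, -0.8, -3.8]
gripper_width: 0.017
grasp_force: 30.0
```

{"name": "arm_command", "arguments": {
  "steps": "1 0 0 .3 0;1 0 0 .3 0;1 0 0 .3 1;1 0 0 0 1;1 0 0 0 1;1 0 0 0 1;1 0 0 0 1;1 0 0 0 1;1 0 0 0 1;1 0 0 0 1"
}}

```text
clock: 30.13
ee_pos: [0.6348, -0.2043, 0.1841]
eef_rot: [0.985, 0.174, -0.0, -0.0]
ft_force: [-0.6, 0.7, -2.6]
gripper_width: 0.017
grasp_force: 30.0
```

{"name": "arm_command", "arguments": {
  "steps": "1 -.08 .26 0 1;1 -.08 .26 0 1;1 -.08 .26 0 1;1 -.08 .26 0 1;1 -.08 .26 0 1;1 -.08 .26 0 1;1 -.08 .26 0 1;1 -.08 .26 0 1;1 -.08 .26 0 1;1 -.08 .26 0 1"
}}

```text
clock: 30.97
ee_pos: [0.5745, -0.0084, 0.1844]
eef_rot: [0.819, 0.574, -0.0, -0.0]
ft_force: [0.2, 0.2, -2.7]
gripper_width: 0.0171
grasp_force: 30.0
```

{"name": "arm_command", "arguments": {
  "steps": "1 -.08 .26 0 1;1 -.08 .26 0 1;1 -.08 .26 0 1;1 -.08 .26 0 1;1 -.08 .26 0 .6;1 -.08 .26 0 0;1 0 .2 0 0;1 0 0 0 0;1 0 0 0 0"
}}

```text
clock: 31.72
ee_pos: [0.5388, 0.123, 0.1844]
eef_rot: [0.689, 0.725, -0.0, 0.0]
ft_force: [0.2, -0.6, -1.9]
gripper_width: 0.0173
grasp_force: 30.0
```

```bash
python3 st.py
```

```text
31.7167 [0.5388 0.123  0.1844] yaw 92.91225939342867 F [ 0.2108 -0.5955 -1.8903] T [-0.0616 -0.1151 -0.0344] grip 29.981286227703094 0.017290368782390122
s,l 0.46267860615724565 0.302255970426766 Fs,Fl 0.4042753086995017 -0.48537707109431244
```

{"name": "arm_command", "arguments": {
  "steps": "1 -.103 .305 0 .114;1 0 0 -.3 0;1 0 0 -.3 0;1 0 0 -.3 0;1 0 0 -.2 0;1 0 0 -.2 0;1 0 0 0 0;1 0 0 0 0;1 0 0 0 0"
}}

```text
clock: 32.47
ee_pos: [0.5321, 0.145, 0.088]
eef_rot: [0.686, 0.727, 0.001, 0.001]
ft_force: [-0.2, -0.1, -2.7]
gripper_width: 0.0168
grasp_force: 30.0
```

```bash
python3 st.py
```

```text
32.4667 [0.5321 0.145  0.088 ] yaw 93.35187557194551 F [-0.2383 -0.1443 -2.674 ] T [-0.0674 -0.0926  0.0003] grip 29.98114049434662 0.016822108220772476
s,l 0.44873938681043235 0.3205507010525026 Fs,Fl -0.17346598403479468 -0.2180480048525479
```

{"name": "arm_command", "arguments": {
  "steps": "1 -.013 .012 -.1 .025;1 0 0 -.2 0;1 0 0 -.2 0;1 0 0 -.15 0;1 0 0 -.1 0;1 0 0 0 0;1 0 0 0 0;1 0 0 0 0"
}}

```text
clock: 33.13
ee_pos: [0.5307, 0.1465, 0.0314]
eef_rot: [0.685, 0.729, 0.0, 0.0]
ft_force: [-0.6, -0.3, -1.8]
gripper_width: 0.0174
grasp_force: 30.0
```

{"name": "arm_command", "arguments": {
  "steps": "1 0 0 -.02 0;1 0 0 0 0;1 0 0 0 0"
}}

```text
clock: 33.38
ee_pos: [0.5302, 0.1464, 0.0294]
eef_rot: [0.685, 0.728, 0.0, 0.0]
ft_force: [-0.7, -0.1, -3.2]
gripper_width: 0.0175
grasp_force: 30.0
```

```bash
python3 st.py
```

```text
33.3833 [0.5302 0.1464 0.0294] yaw 93.52041911658505 F [-0.6584 -0.1371 -3.1746] T [ 0.0207 -0.0712  0.0092] grip 29.980882108211517 0.017522919540399088
s,l 0.44647822460211267 0.3212860896425325 Fs,Fl -0.5699494267725221 -0.3570428695906406
```

{"name": "arm_command", "arguments": {
  "steps": "1 .006 0 -.02 0;1 0 0 0 0;1 0 0 0 0"
}}

```text
clock: 33.63
ee_pos: [0.5308, 0.1464, 0.0278]
eef_rot: [0.685, 0.728, 0.0, 0.0]
ft_force: [-0.4, -0.1, -2.3]
gripper_width: 0.0176
grasp_force: 30.0
```

{"name": "arm_command", "arguments": {
  "steps": "1 0 0 -.012 0;1 0 0 0 0;1 0 0 0 0"
}}

```text
clock: 33.88
ee_pos: [0.5311, 0.1465, 0.0272]
eef_rot: [0.685, 0.728, 0.0, 0.0]
ft_force: [0.9, -0.4, -0.3]
gripper_width: 0.0172
grasp_force: 30.0
```

```bash
python3 st.py
```

```text
33.8833 [0.5311 0.1465 0.0272] yaw 93.5106872339906 F [ 0.8791 -0.391  -0.3176] T [ 0.0318 -0.1992 -0.0711] grip 29.985764622688293 0.01717797935572398
s,l 0.4472754267049396 0.321632859686379 Fs,Fl 0.9601537929511409 -0.06167155549794782
```

Weight taken by the rest. Opening, then raising straight up.

{"name": "arm_command", "arguments": {
  "steps": ".8 0 0 0 0;.7 0 0 0 0;.6 0 0 0 0;.5 0 0 0 0;.4 0 0 0 0;.3 0 0 0 0;.3 0 0 0 0;.3 0 0 0 0;.3 0 0 0 0;.3 0 0 0 0"
}}

```text
clock: 34.72
ee_pos: [0.5305, 0.1464, 0.0267]
eef_rot: [0.685, 0.728, -0.0, -0.0]
ft_force: [-0.3, -0.1, -0.1]
gripper_width: 0.0642
grasp_force: 0.0
```

{"name": "arm_command", "arguments": {
  "steps": ".3 0 0 .1 0;.3 0 0 .2 0;.3 0 0 .3 0;.3 0 0 .4 0;.3 0 0 .4 0;.3 0 0 .4 0;.3 -.4 0 .2 0;.3 -.4 0 0 0;.3 -.4 0 0 0;.3 -.3 0 0 0"
}}

```text
clock: 35.55
ee_pos: [0.4163, 0.1465, 0.1774]
eef_rot: [0.685, 0.729, 0.0, 0.0]
ft_force: [-0.5, -0.0, 0.1]
gripper_width: 0.0643
grasp_force: 0.0
```

```bash
python3 - <<'E'
from st import *
c=cam('top'); s=cam('scene')
r=lambda im,x,y,W,H,k: cv2.resize(im[y:y+H,x:x+W],None,fx=k,fy=k,interpolation=cv2.INTER_CUBIC)
cv2.imwrite('pics/end.png',np.hstack([r(c['image'],215,195,100,75,4),r(s['image'],330,165,100,75,4)]))
E
```

```text
35.55 [0.4163 0.1465 0.1774] yaw 93.53149556353789 F [-0.4812 -0.0432  0.1433] T [-0.0323 -0.0581 -0.0415] grip 0.0 0.06426708906371108
s,l 0.339585056411087 0.2818233905729574 Fs,Fl -0.4363291760465987 -0.20749426522826153
```

View pics/end.png

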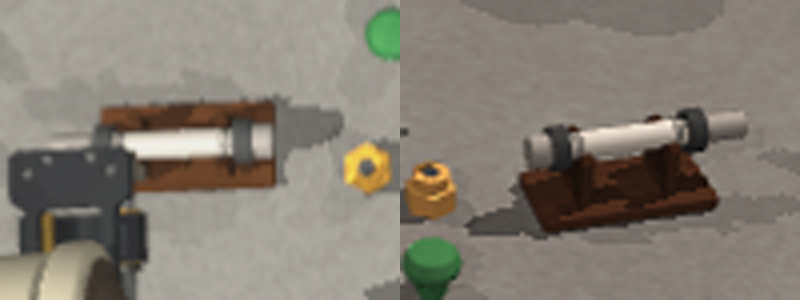

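The gauge lies level in the rest, its nuts outside the cheeks at (555,148) and (690,128). The crank nut and the knob are undisturbed and the gripper is clear.

{"name": "arm_command", "arguments": {
  "steps": ".3 0 0 0 0;.3 0 0 0 0;.3 0 0 0 0"
}}

```text
clock: 35.9
ee_pos: [0.419, 0.1463, 0.1771]
eef_rot: [0.685, 0.728, 0.0, 0.0]
ft_force: [0.3, 0.2, 0.2]
gripper_width: 0.0645
grasp_force: 0.0
```

```bash
python3 -c "
from station import workorder
print(workorder.sign_off())"
```

```text
the job is handed in; nothing more can be done
None
```

The bushing passes: the go end slid in until its nut was home on the flange, and the no-go end stopped in the countersink under about 6 N for over a second; the gauge is back in its rest and the job is handed in at 36 s.

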